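# Clear and close the dust duct's clean-out hatch

### The job

Lift the offcut off the open clean-out hatch of the green dust duct and put it in the grey offcut tray. Then take the blue cover from its sloping rest, lay it flat and fully home on the hatch with its stud over the slotted brass receptacle, and let go of it; then push its orange-knobbed stud in and, holding it in, turn it a quarter turn clockwise until it locks and springs back, and leave it locked. Keep the small offcut in the tray, and leave the try square, the mallet and the glue bottle where they are.

Things in the scene. Friction and masses are not known exactly. Their poses are not given: they have to be found in the camera images.
- offcut: Loose brown wooden block 120 x 36 x 28 mm (its own x, y, z), about 75 g, lying flat across the open hatch. Origin: centre of its underside; z up.
- tray: Fixed grey open tray 200 x 170 x 55 mm (x, y, z), walls 6 mm, floor 6 mm thick. Origin: centre of its underside, on the bench. A small pale offcut (70 x 30 x 16 mm) already lies near its +x -y corner.
- rest: Fixed plywood rest, base 200 x 100 x 12 mm. Origin: centre of its underside, on the bench. Two rails slope up towards its +x at 50 degrees; the cover lies on them stud end down, against a ledge at the foot flush with its top face. Rails and leg stay within 28 mm of the rest's xz plane, so the cover's long edges overhang free on both sides.
- cover: Loose blue plate 180 x 60 x 8 mm (x, y, z), 0.4 kg with stud. Origin: centre of plate underside; z out of its top face; starts tilted, x up the slope. Below it a rounded black locating rim, 154 x 36 mm, 8 mm deep, enters the hatch. Captive stud at x = -55 mm: knob top 46 mm above the underside; steel lug (30 x 5 mm) 13.5 to 18.5 mm below it. Centre of mass near x = -13 mm.
- knob (a point): Centre of the orange grip bar of the stud, 46 long x 12 thick x 24 mm high, 34 mm above the cover's underside when not pushed; its axes are those of the bar: x along its length, z along the stud's axis, out of the cover. Below the bar is a steel disc of 34 mm diameter, 4 mm thick. The bar starts in line with the cover's x.
- stud_push (a joint): How far the stud is pushed into the cover, m: 0 out (sprung), 0.009 fully in. Spring 2 N at rest, 1.2 N per mm, about 13 N fully in. Once the cover is home the stud must be in by 6 mm or more to turn freely, and is not to be forced round when it is out; locked it springs back to about 0.0025.
- stud_turn (a joint): Turn of the stud, rad, growing clockwise seen from above the cover: 0 (as it starts) the lug lies along the cover's x and goes through the slot, 1.57 (a stop) it lies across, and after release the lug rises 3.5 mm into grooves under the receptacle and is locked. About 0.02 N m of friction.
- duct: Fixed green sheet-metal duct 260 x 150 x 56 mm (x, y, z) with a 30 mm long hose stub at its +x end. Origin: centre of its underside, on the bench. On its top stands a steel collar round the hatch, 170 x 52 mm outside, 158 x 40 mm inside, 36 mm high.
- collar (a point): Centre of the hatch, at the height of the collar's rim (92 mm above the bench), axes as the duct's: x along the hatch. When home the cover's underside lies on the rim with its origin here, its x along this x, overhanging the collar by 4 to 5 mm.
- receptacle (a point): Point on the rim plane above the middle of the slotted brass receptacle inside the hatch, 55 mm from collar towards the duct's -x; the slot (37 x 11 mm) runs along the duct's x. The stud's axis goes here.
- small_offcut: Bystander: small pale wooden offcut 70 x 30 x 16 mm loose in the tray; origin centre of its underside.
- try_square: Bystander: try square, dark wooden stock 120 mm and steel blade 200 mm, lying on the bench.
- mallet: Bystander: wooden mallet, about 380 mm long, lying on the bench.
- glue: Bystander: white glue bottle, 64 mm diameter, 170 mm tall, standing; origin centre of its underside.
Mind the look-alikes: they are no part of the job. Of the things shaped like the offcut, the brown one is meant.

How it is judged:
On the way, in this order (a step that is already met when the one before it is completed fails the run):
1. the offcut lies released in the tray (x of offcut in the frame of tray between -0.095 and 0.095 m and y of offcut in the frame of tray between -0.08 and 0.08 m and z of offcut in the frame of tray between -0.002 and 0.06 m and linear speed of offcut below 0.03 m/s and contact force between the fingers and offcut below 0.5 N), for 0.2 s.
2. the cover lies home on the hatch, let go, its stud not yet turned (x of cover in the frame of collar between -0.006 and 0.006 m and y of cover in the frame of collar between -0.006 and 0.006 m and z of cover in the frame of collar between -0.003 and 0.003 m and angle between cover's own z axis and vertical below 0.05 rad and x of knob in the frame of collar below -0.04 m and linear speed of cover below 0.02 m/s and contact force between the fingers and cover below 0.5 N and value of joint stud_turn below 0.5 rad), for 0.2 s.
3. the stud is pushed in, not yet turned (value of joint stud_push above 0.005 m and value of joint stud_turn below 0.6 rad and x of cover in the frame of collar between -0.006 and 0.006 m and y of cover in the frame of collar between -0.006 and 0.006 m and z of cover in the frame of collar between -0.003 and 0.003 m and angle between cover's own z axis and vertical below 0.05 rad and x of knob in the frame of collar below -0.04 m), for 0.05 s.
4. the stud is turned a quarter turn (value of joint stud_turn above 1.2 rad and x of cover in the frame of collar between -0.006 and 0.006 m and y of cover in the frame of collar between -0.006 and 0.006 m and z of cover in the frame of collar between -0.003 and 0.003 m and angle between cover's own z axis and vertical below 0.05 rad and x of knob in the frame of collar below -0.04 m), for 0.1 s.
At the end, for the whole second after the job is handed in: Offcut at rest in the tray (origin within its walls, under 60 mm up); cover at rest on the collar within 6 mm sideways, 3 mm in height and 0.05 rad of level, stud at the receptacle; stud turned over 1.2 rad and sprung back into its lock (1.3 to 4.2 mm in); nothing held (all of step 4 and x of offcut in the frame of tray between -0.095 and 0.095 m and y of offcut in the frame of tray between -0.08 and 0.08 m and z of offcut in the frame of tray between -0.002 and 0.06 m and linear speed of offcut below 0.03 m/s and linear speed of cover below 0.02 m/s and value of joint stud_push between 0.0013 and 0.0042 m and contact force between the fingers and cover below 0.5 N); the robot touches nothing.
It fails at once if the try square, mallet or glue bottle is moved by more than 30 mm (distance of any of try_square, mallet, glue from where it was at the start of the episode above 0.03 m).
It fails at once if the stud is forced round without being pushed in (value of joint stud_turn between 0.7 and 1.1 rad and value of joint stud_push below 0.004 m).
It fails at once if the glue bottle is tipped (angle between glue's own z axis and vertical above 0.4 rad).
It fails at once if the small offcut is taken out of the tray (z of small_offcut in the frame of tray above 0.06 m or distance of small_offcut from where it was at the start of the episode above 0.15 m).
It also fails if it takes over 61 s, if anything falls off the work surface, if the arm or the gripper's body presses on something with over 40 N, if the wrist force passes 120 N, or if a joint passes its speed limit or range.

### The arm

A 6-joint arm with a two-finger parallel gripper is mounted at the origin on the work surface. World frame = base frame: x ahead of the robot, y to its left, z up, the work surface at z = 0. Lengths are in m, angles in rad, forces in N, time in s.
With the tool pointing down it reaches from about 0.35 to 0.875 m from the base axis. Payload 4.2 kg.
Tool frame: the origin (TCP) lies on the centre line of the jaws, within the pads' length; the fingertips stand 22 mm ahead of it and the grasp point (between the pads) lies 3 mm ahead of it; z points along the fingers, y is the line along which they close (so a half turn about z gives the same grasp; the last joint's range is limited). The gripper opens to 85 mm and grips with 20 to 120 N. Pads are 22 mm wide; open, the fingers measure 114 mm over their backs; the gripper's body (76 mm by 85 mm) begins 54 mm behind the grasp point. The pads swing forward as they close: fully open they stand 13 mm farther back than shut.
Start: joints at [-1.006, 0.385, 0.008, 0, -1.194, -0.259], TCP at [0.188, -0.596, 0.253] pointing down, gripper open.
Joint ranges: [-3.14, 3.14], [-1.21, 2.06], [-1.07, 1.41], [-3.16, 2.05], [-2.99, -0.16], [-3.1, 3.1]. Speed limits (rad/s): [2.79, 2.79, 3.14, 3.14, 3.14, 3.14].

### API

Orientations are given as a unit quaternion [w, x, y, z].
In Python, from cell import get_obs, snapshot, finish_job gives the robot as it stands.
- The arm moves only by the tool move_arm, never from a script. Its argument "motion" is a list of rows, each a list of 7 numbers: the finger opening in mm, from 0 to 85.4, then the shift along the tool's x, y, z in units of 30 mm (1.0 is 30 mm), then the turn, a rotation vector about the tool's x, y, z in units of 5 degrees (1.0 is 5 degrees). In form: [[grip, tx, ty, tz, ax, ay, az], ...]. A call has 1 to 20 rows; each row shifts and turns the commanded pose from where the row before left it, along the tool's axes as they then stand; what a row does not reach is not made up. A row lasts 1/12 s, in which the tool goes at most 41.7 mm and 7.16 degrees, less where a joint would pass 70% of its speed; a pose out of reach is approached as far as the arm can. A call is refused whole if a number of a shift passes 1 or a number of a turn 1, either way. A call with a gripper value outside its range is refused whole. The fingers move at their own pace and stop on an object; "squeeze" is the grip in N (left out, the last holds). Time passes only in rows, so rows that do not move let the fingers close. It gives the time, the measured TCP pose, the force, the opening and the grip force at its end, in the units of the state.
- get_obs(): the state, without advancing time (a new reading comes with each control period).
- snapshot(name): name is "scene" or "top"; returns a dict with "image" (420x560x3 uint8, red, green, blue), "K" (3x3 intrinsics, pixels), "view" (4x4, takes a point from world to camera coordinates). Camera axes: x right, y up, looking along -z (the intrinsics and any distortion apply to the point x, -y, -z); pixel columns grow to the right and rows downward; lengths in m; the calibration is good to about 2 mm. A picture is of the moment at which its call begins. There is no depth.
- finish_job(): hands the job in; it is judged then, once.
The state is a dict: "t": time; "q": joint angles; "qvel": joint speeds; "effort": joint torques, N m; "eef_pos": TCP position; "eef_rot": TCP orientation; "force": force on the tool from outside, world axes, zero at the start; "wrist_torque": the same for the moment, N m; "gripper_width": opening from 0.0 (shut) to 1.0 (fully open); "gripper_force": force on a finger pad.
Only numpy, scipy, OpenCV 4.12 (cv2) and the standard library are available. Lean on these libraries where they do the work, as an engineer would, in place of code of your own. Each camera call takes 0.05 s, during which the arm holds its last target. There are 200 camera calls.

## Working session

There is one attempt and no reset: what is moved stays moved. The work goes in short steps, Python scripts to look and compute and a tool call to move; the robot and the scene stay as the last step left them, time stands still between calls to the robot, and variables do not carry over. Pictures are saved under pics/ and viewed, at most 10 in all, crops included, and the job is handed in when it is done.

Besides the shell and the picture viewer there is one more tool, called after "Call:" as name(argument=value, ...) on one line, values as JSON. move_arm: Moves the arm, as the interface text tells. Its arguments: {"type":"object","properties":{"motion":{"type":"array"},"squeeze":{"type":"number"}},"required":["motion"]}

```bash
mkdir -p pics; ls; python3 - <<'E'
from cell import get_obs, snapshot
import cv2,numpy as np
o=get_obs();print(o['t'],o['eef_pos'],o['eef_rot'],o['gripper_width'])
for n in('scene','top'):
    s=snapshot(n);cv2.imwrite(f'pics/{n}0.png',s['image'][:,:,::-1]);np.savez(f'{n}0.npz',**s);print(n,s['K'].tolist(),np.round(s['view'],4).tolist(),[k for k in s])
E
```

```text
pics
0.0 [ 0.18801664 -0.5954829   0.25222394] [-2.21187409e-04 -1.52219540e-01  9.88346103e-01  1.06949343e-03] 0.9937318667926497
scene [[412.37634447383954, 0.0, 271.5895966370165], [0.0, 412.37634447383954, 211.16190680511446], [0.0, 0.0, 1.0]] [[-0.2274, 0.9737, -0.0128, 0.1463], [-0.5683, -0.1221, 0.8137, 0.2208], [0.7908, 0.1923, 0.5811, -1.4532], [0.0, 0.0, 0.0, 1.0]] ['image', 'K', 'view']
top [[512.1604388736483, 0.0, 281.2117585593704], [0.0, 512.1604388736483, 207.1742134072919], [0.0, 0.0, 1.0]] [[-0.0716, -0.9974, 0.0009, 0.0076], [0.9717, -0.0695, 0.2258, -0.5813], [-0.2252, 0.017, 0.9742, -1.3812], [0.0, 0.0, 0.0, 1.0]] ['image', 'K', 'view']
```

View pics/scene0.png

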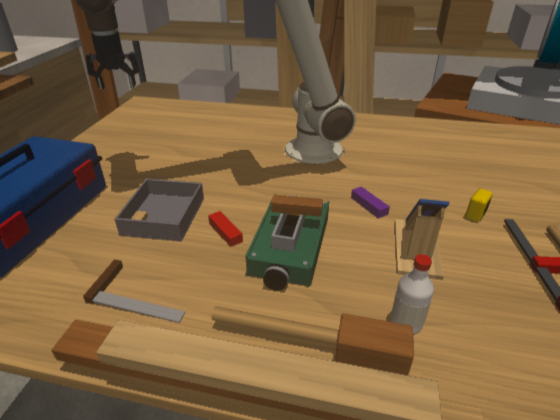

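View pics/top0.png

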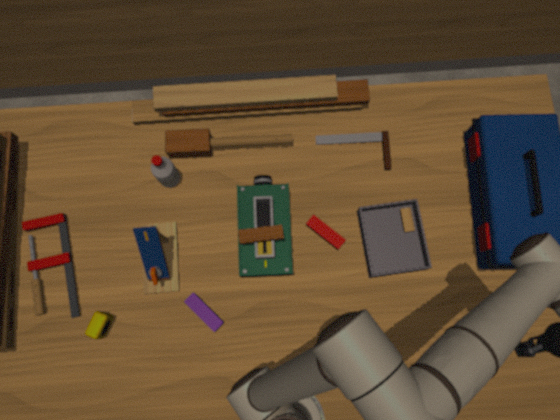

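The scene view shows the duct at (290,235) with the brown block at (297,205), the tray at (163,208) and the rest at (422,240). The top view shows the duct at (264,228), the brown block at (261,234), the tray at (393,238), and the cover at (153,255) with its knob at (155,272).

Candidates for the offcut (top view): brown (261,234), red (325,232), purple (204,311), yellow (97,325), pale (407,219). The brown one fits, as it is brown and lies across the hatch. I'll confirm it in a crop.

```bash
cat > h.py <<'E'
import numpy as np,cv2
def ray(s,u,v):
    K,V=s['K'],s['view'];d=np.array([(u-K[0,2])/K[0,0],-(v-K[1,2])/K[1,1],-1.])
    R=V[:3,:3];return -R.T@V[:3,3],R.T@d
def onz(s,u,v,z):
    c,d=ray(s,u,v);return c+d*(z-c[2])/d[2]
def proj(s,p):
    q=s['view'][:3,:3]@np.asarray(p,float)+s['view'][:3,3];q=s['K']@np.array([q[0],-q[1],-q[2]]);return q[:2]/q[2]
def tri(s1,p1,s2,p2):
    c1,d1=ray(s1,*p1);c2,d2=ray(s2,*p2)
    t=np.linalg.lstsq(np.c_[d1,-d2],c2-c1,rcond=None)[0]
    a,b=c1+d1*t[0],c2+d2*t[1];return (a+b)/2,np.linalg.norm(a-b)
E
python3 - <<'E'
import cv2,numpy as np
t=cv2.imread('pics/top0.png');s=cv2.imread('pics/scene0.png')
a=cv2.resize(t[175:285,225:305],None,fx=5,fy=5,interpolation=cv2.INTER_CUBIC)
b=cv2.resize(t[215:299,125:185],None,fx=6,fy=6,interpolation=cv2.INTER_CUBIC)
h=550
b=cv2.copyMakeBorder(b,0,h-b.shape[0],0,0,cv2.BORDER_CONSTANT)
cv2.imwrite('pics/crop1.png',np.hstack([a,b]))
E
```

```text
(no output)
```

View pics/crop1.png

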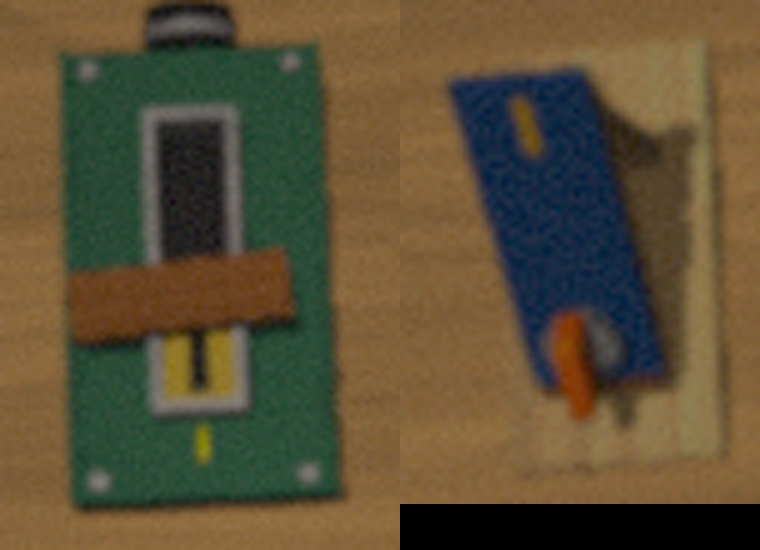

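The crop confirms it: the brown block at top (261.6,234.4) lies across the collar, with the brass slot below it at (265,247). The cover has its knob end down, at the near side. Now I'll measure.

```bash
cat > m.py <<'E'
import sys
from h import *
T=dict(np.load('top0.npz'));S=dict(np.load('scene0.npz'))
def comp(s,lo,hi,x0,y0,x1,y1,up=4):
    im=cv2.resize(s['image'][y0:y1,x0:x1],None,fx=up,fy=up,interpolation=cv2.INTER_CUBIC)
    m=cv2.inRange(cv2.cvtColor(cv2.medianBlur(im,7),cv2.COLOR_RGB2HSV),lo,hi)
    m=cv2.morphologyEx(m,cv2.MORPH_CLOSE,np.ones((9,9)))
    c=max(cv2.findContours(m,0,2)[0],key=cv2.contourArea)[:,0].astype(np.float32)
    r=cv2.boxPoints(cv2.minAreaRect(c))
    ap=cv2.approxPolyDP(c,0.04*cv2.arcLength(c,True),True)[:,0]
    f=lambda p:(np.asarray(p)+.5)/up-.5+[x0,y0]
    return f(c),f(r),f(ap)
def rep(n,s,p,z): 
    w=np.array([onz(s,*q,z)[:2] for q in p]);print(n,np.round(p,1).tolist(),np.round(w,4).tolist());return w
c,r,a=comp(T,(5,90,60),(17,255,200),232,215,292,250);w=rep('off',T,r,.120)
(cx,cy),(wd,ht),_=cv2.minAreaRect(np.array([onz(T,*q,.12)[:2] for q in c],np.float32));print(cx,cy,wd,ht,np.degrees(np.arctan2(*(w[1]-w[0])[::-1])),np.degrees(np.arctan2(*(w[2]-w[1])[::-1])))
c,r,a=comp(T,(55,80,20),(95,255,200),225,175,305,285);rep('duct',T,r,.056);rep('ductA',T,a,.056)
c,r,a=comp(T,(0,0,70),(179,60,255),248,192,282,262);rep('col',T,r,.092);rep('colA',T,a,.092)
c,r,a=comp(T,(100,120,30),(130,255,255),128,220,178,290);print('cover',np.round(r,1).tolist(),a.round(1).tolist())
c,r,a=comp(T,(5,170,120),(12,255,255),140,255,172,290);print('knob',c.mean(0),np.round(r,1).tolist())
c,r,a=comp(S,(100,100,30),(130,255,255),400,190,460,260);print('coverS',np.round(r,1).tolist(),a.round(1).tolist())
c,r,a=comp(T,(100,0,20),(179,90,110),350,190,440,285);rep('tray',T,a,.055)
E
python3 m.py; python3 - <<'E'
import cv2,numpy as np
s=cv2.imread('pics/scene0.png')
a=cv2.resize(s[190:280,385:450],None,fx=6,fy=6,interpolation=cv2.INTER_CUBIC)
b=cv2.resize(s[190:280,245:335],None,fx=4.4,fy=6,interpolation=cv2.INTER_CUBIC)
cv2.imwrite('pics/crop2.png',np.hstack([a,b]))
E
```

```text
off [[231.6, 214.6], [283.1, 214.6], [283.1, 249.4], [231.6, 249.4]] [[0.5569, 0.1025], [0.5469, -0.0368], [0.4523, -0.0299], [0.4621, 0.1072]]
0.5059015154838562 0.035783570259809494 0.1382543295621872 0.09518415480852127 -94.09352384084373 175.8475702144153
duct [[235.1, 184.0], [287.5, 181.4], [292.0, 273.6], [239.5, 276.2]] [[0.6606, 0.0934], [0.6575, -0.0577], [0.3925, -0.0504], [0.3959, 0.0946]]
ductA [[286.4, 184.6], [237.9, 186.6], [238.4, 227.1], [271.1, 194.4], [284.1, 234.1], [266.4, 267.6], [238.9, 244.1], [240.4, 275.1], [291.4, 272.4]] [[0.6481, -0.0538], [0.6521, 0.0857], [0.5337, 0.0905], [0.6223, -0.0081], [0.5045, -0.0368], [0.4141, 0.0191], [0.4853, 0.0917], [0.3986, 0.0921], [0.3961, -0.049]]
col [[251.7, 195.2], [272.8, 194.5], [273.9, 226.4], [252.8, 227.1]] [[0.6144, 0.0462], [0.6123, -0.0127], [0.5217, -0.0096], [0.5238, 0.0484]]
colA [[271.1, 195.1], [252.1, 197.4], [253.4, 227.1], [257.1, 198.9], [269.1, 199.6], [273.6, 224.1]] [[0.6109, -0.0079], [0.6082, 0.0453], [0.5237, 0.0468], [0.6029, 0.0317], [0.5984, -0.0015], [0.5281, -0.0093]]
cover [[133.6, 229.2], [154.0, 223.1], [169.5, 275.0], [149.1, 281.1]] [[134.4, 229.1], [146.4, 271.6], [155.6, 264.9], [166.6, 275.9], [154.6, 228.1]]
knob [152.91532258 275.66935484] [[149.5, 268.2], [153.7, 267.6], [155.9, 281.9], [151.7, 282.5]]
coverS [[419.7, 201.7], [420.0, 198.9], [448.0, 201.9], [447.7, 204.8]] [[419.9, 199.9], [447.9, 203.4]]
tray [[414.9, 200.6], [358.9, 210.1], [419.6, 239.4], [359.4, 216.1], [370.6, 275.4], [369.6, 230.9], [428.9, 265.1]] [[0.5749, -0.4167], [0.5586, -0.2541], [0.4626, -0.4154], [0.5411, -0.2536], [0.3723, -0.2669], [0.4968, -0.278], [0.3889, -0.4315]]
```

View pics/crop2.png

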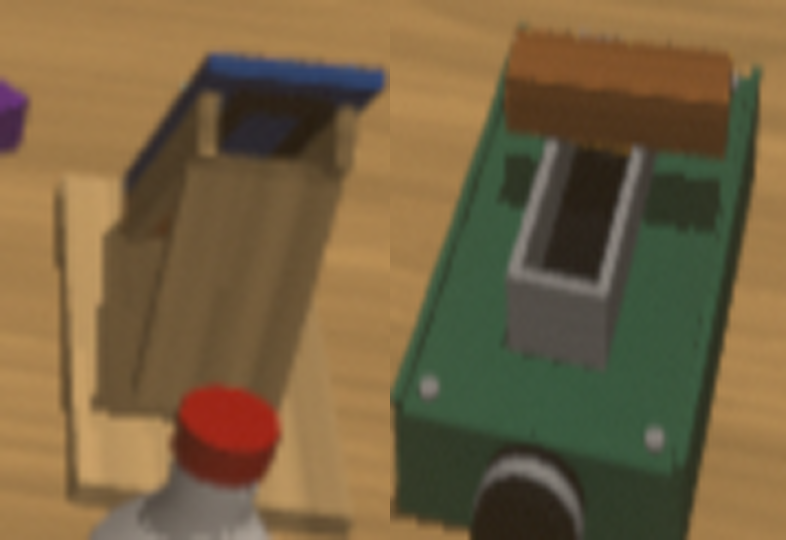

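In the crop, the cover's upper end face is at scene (419–448, 198–207), and the collar's far end is at scene ~(366,250)/6. I'll use these corners with the top-view corners.

```bash
cat > m2.py <<'E'
from h import *
T=dict(np.load('top0.npz'));S=dict(np.load('scene0.npz'))
A=lambda x,y:(x/5-.4+225,y/5-.4+175)
B=lambda x,y:((x-400)/6-.42+125,y/6-.42+215)
C=lambda x,y:(x/6-.42+385,y/6-.42+190)
D=lambda x,y:((x-390)/4.4-.39+245,y/6-.42+190)
def quad(n,ps,z):
    w=np.array([onz(T,*p,z)[:2] for p in ps]);print(n,w.round(4).tolist(),'c',w.mean(0).round(4),'sides',[round(float(np.linalg.norm(w[i]-w[i-1])),4) for i in range(len(w))],'ang',[round(float(np.degrees(np.arctan2(*(w[i]-w[i-1])[::-1]))),1) for i in range(len(w))])
quad('collar',[A(139,107),A(239,104),A(250,411),A(152,415)],.092)
quad('duct',[A(61,53),A(316,46),A(339,494),A(74,505)],.056)
quad('off',[A(70,271),A(287,250),A(294,314),A(75,338)],.12)
quad('rest',[B(705,38),B(724,455),B(528,470)],.012)
quad('tray',[(358.9,210.1),(414.9,200.6),(428.9,265.1),(370.6,275.4)],.055)
for n,p,q in [('cov L',B(583,70),C(208,86)),('cov R',B(450,82),C(372,103))]:print(n,tri(T,p,S,q))
for n,p,q in [('colL',A(239,104),D(510,272)),('colR',A(139,107),D(606,284)),('offL',A(287,250),D(515,32)),('offR',A(70,271),D(730,55)),('offnL',A(287,250),D(510,82))]:print(n,*tri(T,p,S,q))
obj=np.array([[90,-30,0],[90,30,0],[-90,30,8],[-90,-30,8]])/1000.
img=np.array([B(583,70),B(450,82),B(538,388),B(667,378)])
ok,rv,tv=cv2.solvePnP(obj,img,T['K'],None,flags=cv2.SOLVEPNP_ITERATIVE)
F=np.diag([1,-1,-1]);Rw=T['view'][:3,:3].T@F@cv2.Rodrigues(rv)[0];tw=T['view'][:3,:3].T@(F@tv[:,0]-T['view'][:3,3])
print('pnp',Rw.round(3).tolist(),tw,'tilt',np.degrees(np.arcsin(Rw[2,0])),'yaw',np.degrees(np.arctan2(Rw[1,0],Rw[0,0])))
# cover from far edge triangulated, tilt 50
E
python3 m2.py
```

```text
collar [[0.6121, 0.0443], [0.6098, -0.0114], [0.4378, -0.0058], [0.4394, 0.0474]] c [0.5248 0.0186] sides [0.1727, 0.0558, 0.1721, 0.0532] ang [-1.0, -92.3, 178.1, 88.2]
duct [[0.6566, 0.0886], [0.6503, -0.058], [0.3931, -0.0516], [0.3975, 0.0949]] c [0.5244 0.0185] sides [0.2592, 0.1468, 0.2573, 0.1465] ang [-1.4, -92.5, 178.6, 88.3]
off [[0.5165, 0.0857], [0.5197, -0.0317], [0.4845, -0.033], [0.4799, 0.0849]] c [0.5002 0.0265] sides [0.0366, 0.1174, 0.0352, 0.118] ang [1.2, -88.5, -178.0, 92.2]
rest [[0.5739, 0.2758], [0.3726, 0.2719], [0.3722, 0.3642]] c [0.4395 0.304 ] sides [0.2202, 0.2014, 0.0922] ang [-23.6, -178.9, 90.2]
tray [[0.5587, -0.2541], [0.5749, -0.4168], [0.389, -0.4315], [0.3722, -0.2668]] c [ 0.4737 -0.3423] sides [0.1869, 0.1635, 0.1866, 0.1655] ang [3.9, -84.3, -175.5, 95.8]
cov L (array([0.53051627, 0.29976798, 0.16316612]), np.float64(0.0001705852903516716))
cov R (array([0.52918844, 0.35633995, 0.16326246]), np.float64(0.0019966934216676846))
colL [ 0.61014999 -0.00873285  0.08846614] 0.005540048717825387
colR [0.61185978 0.04406168 0.09299347] 0.0004507100438051248
offL [ 0.51648311 -0.02804117  0.13251594] 0.007109887395102187
offR [0.51319649 0.08754549 0.13546219] 0.005954215679167289
offnL [ 0.52079069 -0.02920638  0.11134137] 0.005445013644722866
pnp [[0.652, -0.008, -0.758], [0.029, 0.999, 0.014], [0.758, -0.031, 0.652]] [0.47489144 0.3303858  0.07763003] tilt 49.25851579030565 yaw 2.575768170607808
```

```bash
cat > p.py <<'E'
import sys
from h import *
from cell import get_obs
from scipy.spatial.transform import Rotation as Ro
def down(yaw,tilt=0): # yaw = world angle of tool y (deg)
    y=np.array([np.cos(np.radians(yaw)),np.sin(np.radians(yaw)),0]);z=np.array([0,0,-1.]);return np.c_[np.cross(y,z),y,z]
def todo(pos,R):
    o=get_obs();q=o['eef_rot'];R0=Ro.from_quat([*q[1:],q[0]])
    d=R0.inv().apply(np.array(pos)-o['eef_pos'])/.03;r=(R0.inv()*Ro.from_matrix(R)).as_rotvec(degrees=True)/5
    print('t',round(o['t'],2),'pos',o['eef_pos'].round(4),'q6',o['q'].round(2),'F',np.round(o['force'],1))
    print('yaw of tool y',np.degrees(np.arctan2(*R0.as_matrix()[[1,0],1])).round(1),'shift(units, cur axes)',d.round(2),'turn',r.round(2))
    # shift along the target axes (turn first)
    print('after turn',(np.asarray(R).T@(np.array(pos)-o['eef_pos'])/.03).round(2))
E
python3 -c "
from p import *
todo([.5,.0265,.16],down(181.7))"
```

```text
t 0.1 pos [ 0.188  -0.5955  0.2523] q6 [-1.01  0.39  0.01 -0.   -1.19 -0.26] F [-0.8 -0.8 -0.2]
yaw of tool y 107.5 shift(units, cur axes) [-16.16  16.64   3.11] turn [ 2.000e-02  1.000e-02 -1.484e+01]
after turn [-20.42 -11.01   3.08]
```

Call:
move_arm(motion=[[85, -0.81, 0.83, 0, 0, 0, 0], [85, -0.81, 0.83, 0, 0, 0, 0], [85, -0.81, 0.83, 0, 0, 0, 0], [85, -0.81, 0.83, 0, 0, 0, 0], [85, -0.81, 0.83, 0, 0, 0, 0], [85, -0.81, 0.83, 0, 0, 0, 0], [85, -0.81, 0.83, 0, 0, 0, 0], [85, -0.81, 0.83, 0, 0, 0, 0], [85, -0.81, 0.83, 0, 0, 0, 0], [85, -0.81, 0.83, 0, 0, 0, 0], [85, -0.81, 0.83, 0, 0, 0, 0], [85, -0.81, 0.83, 0, 0, 0, 0], [85, -0.81, 0.83, 0, 0, 0, 0], [85, -0.81, 0.83, 0, 0, 0, 0], [85, -0.81, 0.83, 0, 0, 0, 0], [85, -0.81, 0.83, 0, 0, 0, 0], [85, -0.81, 0.83, 0, 0, 0, 0], [85, -0.81, 0.83, 0, 0, 0, 0], [85, -0.81, 0.83, 0, 0, 0, 0], [85, -0.81, 0.83, 0, 0, 0, 0]], squeeze=40)

```text
t: 1.77
eef_pos: [0.5018, 0.027, 0.2531]
eef_rot: [-0.0, -0.152, 0.988, 0.0]
force: [0.8, -1.1, 0.1]
gripper_width: 0.997
gripper_force: 0.0
```

Call:
move_arm(motion=[[85, 0, 0, 0.2, 0, 0, -1], [85, 0, 0, 0.2, 0, 0, -1], [85, 0, 0, 0.2, 0, 0, -1], [85, 0, 0, 0.2, 0, 0, -1], [85, 0, 0, 0.2, 0, 0, -1], [85, 0, 0, 0.2, 0, 0, -1], [85, 0, 0, 0.2, 0, 0, -1], [85, 0, 0, 0.2, 0, 0, -1], [85, 0, 0, 0.2, 0, 0, -1], [85, 0, 0, 0.2, 0, 0, -1], [85, 0, 0, 0.2, 0, 0, -1], [85, 0, 0, 0.2, 0, 0, -1], [85, 0, 0, 0.2, 0, 0, -1], [85, 0, 0, 0.2, 0, 0, -1], [85, 0, 0, 0.2, 0, 0, -0.8], [85, 0, 0, 0, 0, 0, 0]])

```text
t: 3.1
eef_pos: [0.5006, 0.025, 0.1618]
eef_rot: [0.001, 0.717, -0.697, -0.001]
force: [0.7, 0.4, -0.1]
gripper_width: 0.996
gripper_force: 0.0
```

```bash
python3 -c "
from p import *
todo([.5,.0265,.121],down(181.7))"
```

```text
t 3.1 pos [0.5006 0.025  0.1618] q6 [ 0.37  0.27 -0.42 -0.   -0.89 -0.35] F [ 0.7  0.4 -0.1]
yaw of tool y -178.4 shift(units, cur axes) [-0.05  0.02  1.36] turn [ 0.04 -0.01 -0.03]
after turn [-0.05  0.02  1.36]
```

Call:
move_arm(motion=[[85, -0.05, 0, 0.45, 0, 0, 0], [85, 0, 0, 0.45, 0, 0, 0], [85, 0, 0, 0.46, 0, 0, 0], [60, 0, 0, 0, 0, 0, 0], [20, 0, 0, 0, 0, 0, 0], [20, 0, 0, 0, 0, 0, 0], [20, 0, 0, 0, 0, 0, 0], [20, 0, 0, 0, 0, 0, 0], [20, 0, 0, -0.5, 0, 0, 0], [20, 0, 0, -0.9, 0, 0, 0], [20, 0, 0, -0.9, 0, 0, 0]], squeeze=40)

```text
t: 4.02
eef_pos: [0.5008, 0.0265, 0.1918]
eef_rot: [0.001, 0.716, -0.698, -0.001]
force: [0.7, 1.0, -0.9]
gripper_width: 0.412
gripper_force: 40.1
```

```bash
python3 -c "
from p import *
o=get_obs();print(o['gripper_width'],o['gripper_force'])
todo([.455,-.315,.19],down(95))
todo([.455,-.315,.19],down(185))"
```

```text
0.41203682737485164 40.073917508125305
t 4.02 pos [0.5008 0.0265 0.1918] q6 [ 0.38  0.23 -0.38 -0.   -0.96 -0.35] F [ 0.7  1.  -0.9]
yaw of tool y -178.5 shift(units, cur axes) [11.34  1.82  0.07] turn [ 0.02 -0.03 17.3 ]
after turn [  2.51 -11.21   0.06]
t 4.02 pos [0.5008 0.0265 0.1918] q6 [ 0.38  0.23 -0.38 -0.   -0.96 -0.35] F [ 0.7  1.  -0.9]
yaw of tool y -178.5 shift(units, cur axes) [11.34  1.82  0.07] turn [ 0.03 -0.01 -0.7 ]
after turn [11.21  2.51  0.06]
```

Call:
move_arm(motion=[[20, 0.88, 0.18, 0, 0, 0, 0], [20, 0.88, 0.18, 0, 0, 0, 0], [20, 0.88, 0.18, 0, 0, 0, 0], [20, 0.88, 0.18, 0, 0, 0, 0], [20, 0.88, 0.18, 0, 0, 0, 0], [20, 0.88, 0.18, 0, 0, 0, 0], [20, 0.88, 0.18, 0, 0, 0, 0], [20, 0.88, 0.18, 0, 0, 0, 0], [20, 0.88, 0.18, 0, 0, 0, 0], [20, 0.88, 0.18, 0, 0, 0, 0], [20, 0.88, 0.18, 0, 0, 0, 0], [20, 0.88, 0.18, 0, 0, 0, 0], [20, 0.88, 0.18, 0, 0, 0, -0.3], [20, 0.88, 0.18, 0, 0, 0, -0.3], [20, 0, 0, 0, 0, 0, 0]])

```text
t: 5.27
eef_pos: [0.4359, -0.3483, 0.1915]
eef_rot: [0.0, 0.733, -0.68, 0.0]
force: [0.9, 0.3, -2.0]
gripper_width: 0.41
gripper_force: 40.1
```

Call:
move_arm(motion=[[20, 0, 0, 0.85, 0, 0, 0], [20, 0, 0, 0.85, 0, 0, 0], [20, 0, 0, 0.85, 0, 0, 0], [20, 0, 0, 0.85, 0, 0, 0], [20, 0, 0, 0.85, 0, 0, 0], [20, 0, 0, 0.4, 0, 0, 0], [20, 0, 0, 0.3, 0, 0, 0], [20, 0, 0, 0, 0, 0, 0]])

```text
t: 5.93
eef_pos: [0.4356, -0.3441, 0.0413]
eef_rot: [0.001, 0.734, -0.679, -0.002]
force: [0.6, 0.8, -0.5]
gripper_width: 0.409
gripper_force: 40.1
```

Call:
move_arm(motion=[[50, 0, 0, 0, 0, 0, 0], [50, 0, 0, 0, 0, 0, 0], [50, 0, 0, 0, 0, 0, 0], [50, 0, 0, -0.8, 0, 0, 0], [50, 0, 0, -1, 0, 0, 0], [50, 0, 0, -1, 0, 0, 0], [50, 0, 0, -1, 0, 0, 0], [50, 0, 0, -1, 0, 0, 0], [50, 0, 0, -1, 0, 0, 0], [85, 0, 0, -1, 0, 0, 0], [85, 0, 0, 0, 0, 0, 0]])

```text
t: 6.85
eef_pos: [0.4393, -0.3468, 0.2556]
eef_rot: [-0.002, 0.735, -0.678, 0.008]
force: [0.6, -1.6, 0.4]
gripper_width: 0.844
gripper_force: 0.0
```

```bash
python3 - <<'E'
from cell import snapshot
import cv2,numpy as np
out=[]
for n,(x0,y0,x1,y1) in (('scene',(400,190,460,240)),('top',(125,215,185,299))):
    L=[snapshot(n) for _ in range(8)]
    s=dict(L[0]);s['image']=np.mean([l['image'] for l in L],0).round().astype(np.uint8);np.savez(f'{n}1.npz',**s);cv2.imwrite(f'pics/{n}1.png',s['image'][:,:,::-1])
    c=cv2.resize(s['image'][y0:y1,x0:x1,::-1],None,fx=6.5,fy=6.5,interpolation=cv2.INTER_LANCZOS4)
    out.append(cv2.copyMakeBorder(c,0,546-c.shape[0],0,0,cv2.BORDER_CONSTANT))
cv2.imwrite('pics/crop3.png',np.hstack(out))
E
```

```text
(no output)
```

View pics/crop3.png

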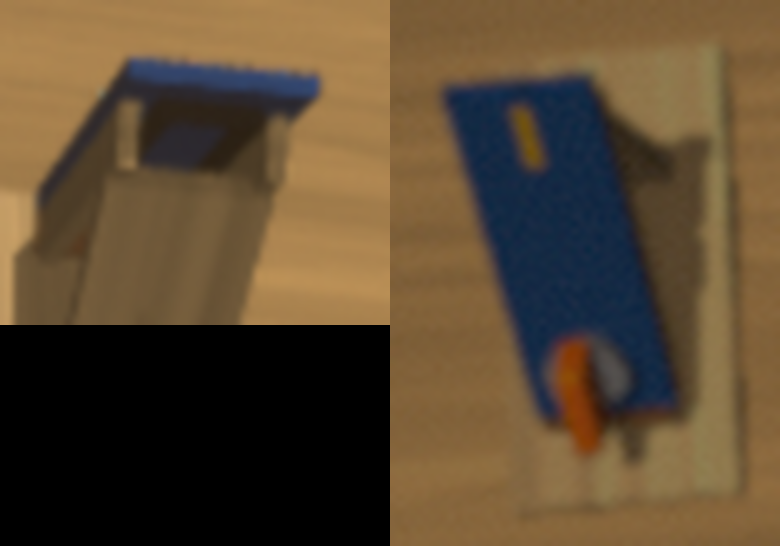

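View pics/top1.png

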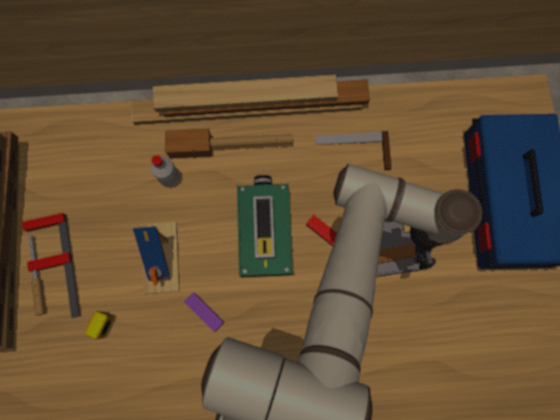

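In crop 3, the cover's top end edge is at scene crop (128,58)–(320,75). In the top crop its far edge is at (443,88)–(592,77), its near edge at about (540,418)–(670,405), and the knob spans (572,335)–(590,452). The collar now stands clear and the offcut is in the tray at (398,250). I'll compare two pose hypotheses with these pixels.

```bash
cat > m3.py <<'E'
from h import *
from scipy.optimize import least_squares
from scipy.spatial.transform import Rotation as Ro
T=dict(np.load('top1.npz'));S=dict(np.load('scene1.npz'))
B=lambda x,y:np.array([(x-390)/6.5-.42+125,y/6.5-.42+215])
C=lambda x,y:np.array([x/6.5-.42+400,y/6.5-.42+190])
iB=lambda p:np.round([(p[0]+.42-125)*6.5+390,(p[1]+.42-215)*6.5])
iC=lambda p:np.round([(p[0]+.42-400)*6.5,(p[1]+.42-190)*6.5])
pts=[(S,C(128,58),(.09,-.03,.008)),(S,C(320,75),(.09,.03,.008)),(T,B(592,77),(.09,-.03,0)),(T,B(443,88),(.09,.03,0)),(T,B(541,417),(-.09,.03,.008)),(T,B(671,405),(-.09,-.03,.008))]
pose=lambda v:(Ro.from_euler('ZY',[v[3],-50],degrees=True).as_matrix(),v[:3])
def res(v):
    R,t=pose(v);return np.concatenate([proj(s,R@np.array(b)+t)-p for s,p,b in pts])
f=least_squares(res,[.472,.327,.094,1.3]);R,t=pose(f.x)
print(f.x.round(4),f.fun.reshape(-1,2).round(1).tolist())
for n,b in dict(uL=(.09,-.03,0),uR=(.09,.03,0),kx=(-.032,0,.046),kn=(-.078,0,.046),kb=(-.078,0,.022)).items():
    p=R@np.array(b)+t;print(n,'S',iC(proj(S,p)),'T',iB(proj(T,p)))
for b in [(-.09,0,0),(-.09,0,.008),(.09,0,0),(-.013,0,.004),(-.055,0,.034)]: print(b,(R@np.array(b)+t).round(4))
E
python3 m3.py
python3 - <<'E'
import sys;sys.path.insert(0,'.')
from h import *
T=dict(np.load('top1.npz'))
c=cv2.resize(T['image'][175:285,225:305,::-1],None,fx=5,fy=5,interpolation=cv2.INTER_LANCZOS4)
cv2.imwrite('pics/crop4.png',c)
E
```

```text
[0.4723 0.3263 0.0991 1.4688] [[-0.4, -0.1], [-0.3, 0.2], [-0.3, -0.7], [-0.5, -0.2], [-0.8, 0.6], [0.7, 0.4]]
uL S [124.  81.] T [590.  72.]
uR S [317. 100.] T [440.  87.]
kx S [150.  62.] T [566. 379.]
kn S [125.  96.] T [589. 458.]
kb S [121. 155.] T [596. 418.]
(-0.09, 0, 0) [0.4144 0.3248 0.0301]
(-0.09, 0, 0.008) [0.4083 0.3246 0.0353]
(0.09, 0, 0) [0.5301 0.3277 0.168 ]
(-0.013, 0, 0.004) [0.4609 0.326  0.0917]
(-0.055, 0, 0.034) [0.4109 0.3247 0.0788]
```

View pics/crop4.png

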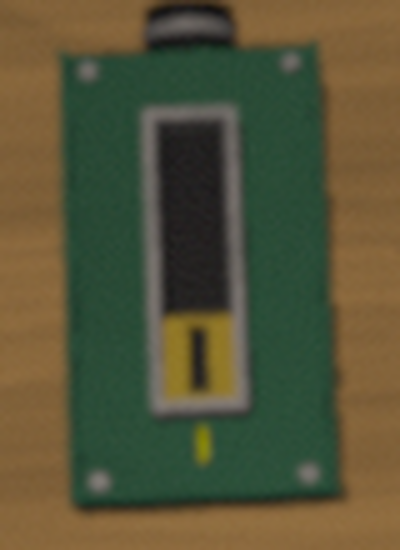

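The collar is clear and matches my earlier corners. The cover pose fits within 1 px: origin (0.472,0.326,0.099), yaw 1.5°.

```bash
cat > cov.py <<'E'
from p import *
Rc=Ro.from_euler('ZY',[1.5,-50],degrees=True).as_matrix();tc=np.array([.4723,.3263,.0991])
Rt=Rc@np.diag([1,-1,-1]);at=lambda x,z:tc+Rc@np.array([x,0,z])
E
python3 -c "
from cov import *
print(at(-.013,.009),at(-.013,.07))
todo([.415,.325,.25],down(-88.5))"
```

```text
[0.45705459 0.32590078 0.09492651] [0.41034189 0.32467757 0.13413655]
t 7.65 pos [ 0.4366 -0.3449  0.2469] q6 [-0.38  0.27 -0.17 -0.   -1.13  0.46] F [-0.3  0.5  0. ]
yaw of tool y -175.5 shift(units, cur axes) [-22.32  -1.04  -0.1 ] turn [  0.    0.  -17.4]
after turn [ -0.14 -22.34  -0.1 ]
```

Call:
move_arm(motion=[[85, -0.97, -0.05, 0, 0, 0, 0], [85, -0.97, -0.05, 0, 0, 0, 0], [85, -0.97, -0.05, 0, 0, 0, 0], [85, -0.97, -0.05, 0, 0, 0, 0], [85, -0.97, -0.05, 0, 0, 0, 0], [85, -0.97, -0.05, 0, 0, 0, 0], [85, -0.97, -0.05, 0, 0, 0, 0], [85, -0.97, -0.05, 0, 0, 0, 0], [85, -0.97, -0.05, 0, 0, 0, 0], [85, -0.97, -0.05, 0, 0, 0, 0], [85, -0.97, -0.05, 0, 0, 0, 0], [85, -0.97, -0.05, 0, 0, 0, 0], [85, -0.97, -0.05, 0, 0, 0, 0], [85, -0.97, -0.05, 0, 0, 0, 0], [85, -0.97, -0.05, 0, 0, 0, 0], [85, -0.97, -0.05, 0, 0, 0, 0], [85, -0.97, -0.05, 0, 0, 0, 0], [85, -0.97, -0.05, 0, 0, 0, 0], [85, -0.97, -0.05, 0, 0, 0, 0], [85, -0.97, -0.05, 0, 0, 0, 0]])

```text
t: 9.32
eef_pos: [0.4203, 0.2392, 0.2473]
eef_rot: [-0.0, 0.735, -0.679, 0.0]
force: [0.7, -1.4, 0.8]
gripper_width: 0.993
gripper_force: 0.0
```

Call:
move_arm(motion=[[85, -0.97, -0.05, 0, 0, 0, 0], [85, -0.97, -0.05, 0, 0, 0, 0], [85, -0.97, -0.05, 0, 0, 0, 0], [85, 0, 0, 0, 0, 0, -1], [85, 0, 0, 0, 0, 0, -1], [85, 0, 0, 0, 0, 0, -1], [85, 0, 0, 0, 0, 0, -1], [85, 0, 0, 0, 0, 0, -1], [85, 0, 0, 0, 0, 0, -1], [85, 0, 0, 0, 0, 0, -1], [85, 0, 0, 0, 0, 0, -1], [85, 0, 0, 0, 0, 0, -1], [85, 0, 0, 0, 0, 0, -1], [85, 0, 0, 0, 0, 0, -1], [85, 0, 0, 0, 0, 0, -1], [85, 0, 0, 0, 0, 0, -1], [85, 0, 0, 0, 0, 0, -1], [85, 0, 0, 0, 0, 0, -1], [85, 0, 0, 0, 0, 0, -1], [85, 0, 0, 0, 0, 0, -1]])

```text
t: 10.98
eef_pos: [0.4182, 0.3251, 0.2471]
eef_rot: [-0.0, 1.0, -0.002, 0.0]
force: [-0.2, -0.5, 0.3]
gripper_width: 0.994
gripper_force: 0.0
```

Call:
move_arm(motion=[[85, 0, 0, 0, 0, 0, -0.4], [85, 0, 0, 0, 0, 1, 0], [85, 0, 0, 0, 0, 1, 0], [85, 0, 0, 0, 0, 1, 0], [85, 0, 0, 0, 0, 1, 0], [85, 0, 0, 0, 0, 1, 0], [85, 0, 0, 0, 0, 1, 0], [85, 0, 0, 0, 0, 1, 0], [85, 0, 0, 0, 0, 1, 0], [85, 0, 0, 0, 0, 1, 0], [85, 0, 0, 0, 0, 1, 0], [85, 0, 0, 0, 0, 0, 0]])

```text
t: 11.98
eef_pos: [0.4222, 0.3221, 0.2484]
eef_rot: [0.001, 0.924, 0.012, 0.382]
force: [1.1, -1.0, -0.4]
gripper_width: 0.996
gripper_force: 0.0
```

```bash
python3 -c "
from cov import *
todo(at(-.013,.07),Rt)"
```

```text
t 11.98 pos [0.4222 0.3221 0.2484] q6 [ 0.96  0.07 -0.96  1.55 -0.61 -0.74] F [ 1.1 -1.  -0.4]
yaw of tool y -88.8 shift(units, cur axes) [-2.97 -0.14  2.42] turn [0.12 1.02 0.06]
after turn [-3.17 -0.1   2.15]
```

Call:
move_arm(motion=[[85, 0, 0, 0, 0, 0, 0], [85, 0, 0, 0, 0, 0.5, 0], [85, 0, 0, 0, 0, 0.3, 0], [85, -0.6, 0, 0.4, 0, 0, 0], [85, -0.6, 0, 0.4, 0, 0, 0], [85, -0.6, 0, 0.4, 0, 0, 0], [85, -0.6, 0, 0.4, 0, 0, 0], [85, -0.5, 0, 0.4, 0, 0, 0], [85, 0, 0, 0, 0, 0, 0], [85, 0, 0, 0, 0, 0, 0]])

```text
t: 12.82
eef_pos: [0.4059, 0.3322, 0.1566]
eef_rot: [0.009, 0.912, 0.005, 0.41]
force: [-0.1, 0.8, 0.5]
gripper_width: 0.994
gripper_force: 0.0
```

```bash
python3 -c "
from cov import *
todo(at(-.013,.009),Rt)"
```

```text
t 12.82 pos [0.4059 0.3322 0.1566] q6 [ 0.84  0.24 -1.06  2.05 -0.69 -1.22] F [-0.1  0.8  0.5]
yaw of tool y -89.9 shift(units, cur axes) [-0.41  0.17  2.64] turn [ 0.37  0.33 -0.01]
after turn [-0.48  0.25  2.62]
```

Joints 3 and 4 are at their limits, so a grasp square to the plate is out of reach. I'll grip the edges with the tool pitched 25° less and place the cover with the tool leaning 25°.

```bash
cat >> cov.py <<'E'
D=25
Rg=Rt@Ro.from_euler('y',-D,degrees=True).as_matrix()
def g(back): return at(-.013,.004)-Rg[:,2]*back
E
python3 -c "
from cov import *
print(Rg.round(2),g(.005),g(.065))
todo(g(.075),Rg)"
```

```text
[[ 0.91  0.03  0.42]
 [ 0.02 -1.    0.01]
 [ 0.42  0.   -0.91]] [0.45877113 0.32594573 0.09624411] [0.43342272 0.32528196 0.15062258]
t 12.82 pos [0.4059 0.3322 0.1566] q6 [ 0.84  0.24 -1.06  2.05 -0.69 -1.22] F [-0.1  0.8  0.5]
yaw of tool y -89.9 shift(units, cur axes) [0.59 0.24 0.52] turn [ 0.36 -4.67 -0.09]
after turn [0.74 0.25 0.23]
```

Call:
move_arm(motion=[[85, 0, 0, -0.3, 0.07, -0.9, 0], [85, 0, 0, -0.3, 0.07, -0.9, 0], [85, 0, 0, 0, 0.07, -0.9, 0], [85, 0, 0, 0, 0.07, -0.9, 0], [85, 0.2, 0.12, 0, 0.07, -0.9, 0], [85, 0.2, 0.12, 0, 0, -0.17, 0], [85, 0.2, 0, 0, 0, 0, 0], [85, 0, 0, 0, 0, 0, 0], [85, 0, 0, 0, 0, 0, 0]])

```text
t: 13.57
eef_pos: [0.4094, 0.3252, 0.1779]
eef_rot: [0.001, 0.969, 0.007, 0.248]
force: [0.4, -1.3, -0.3]
gripper_width: 0.997
gripper_force: 0.0
```

```bash
python3 -c "
from cov import *
todo(g(.005),Rg)"
```

```text
t 13.57 pos [0.4094 0.3252 0.1779] q6 [ 1.04  0.16 -0.9   1.09 -0.48 -0.43] F [ 0.4 -1.3 -0.3]
yaw of tool y -89.2 shift(units, cur axes) [ 0.14 -0.02  3.18] turn [ 0.11 -0.74 -0.1 ]
after turn [0.34 0.02 3.16]
```

Call:
move_arm(motion=[[85, 0.17, 0, 0, 0.05, -0.37, 0], [85, 0.17, 0, 0, 0.05, -0.37, -0.1], [85, 0, 0, 0.5, 0, 0, 0], [85, 0, 0, 0.5, 0, 0, 0], [85, 0, 0, 0.5, 0, 0, 0], [85, 0, 0, 0.5, 0, 0, 0], [85, 0, 0, 0, 0, 0, 0], [85, 0, 0, 0, 0, 0, 0]])

```text
t: 14.23
eef_pos: [0.4437, 0.324, 0.1266]
eef_rot: [-0.0, 0.976, 0.012, 0.215]
force: [0.5, -0.9, 0.1]
gripper_width: 0.995
gripper_force: 0.0
```

```bash
python3 -c "
from cov import *
todo(g(.005),Rg)"
```

```text
t 14.23 pos [0.4437 0.324  0.1266] q6 [ 0.89  0.27 -0.89  1.24 -0.35 -0.47] F [ 0.5 -0.9  0.1]
yaw of tool y -88.7 shift(units, cur axes) [ 0.03 -0.06  1.13] turn [ 0.06  0.03 -0.01]
after turn [ 0.03 -0.05  1.13]
```

Call:
move_arm(motion=[[85, 0, -0.05, 0.38, 0, 0, 0], [85, 0, 0, 0.38, 0, 0, 0], [85, 0, 0, 0.37, 0, 0, 0], [85, 0, 0, 0, 0, 0, 0]])

```text
t: 14.57
eef_pos: [0.4582, 0.3269, 0.0964]
eef_rot: [-0.001, 0.976, 0.013, 0.216]
force: [1.1, -0.6, 0.2]
gripper_width: 1.0
gripper_force: 0.0
```

```bash
python3 - <<'E'
from cov import *
import cv2
from cell import snapshot
todo(g(.005),Rg)
o=[cv2.resize(snapshot(n)['image'][y0:y1,x0:x1,::-1],(390,468),interpolation=cv2.INTER_CUBIC) for n,(x0,y0,x1,y1) in (('scene',(380,170,480,290)),('top',(115,205,205,313)))]
cv2.imwrite('pics/g.png',np.hstack(o))
E
```

```text
t 14.57 pos [0.4582 0.3269 0.0964] q6 [ 0.75  0.33 -0.91  1.58 -0.29 -0.7 ] F [ 1.1 -0.6  0.2]
yaw of tool y -88.6 shift(units, cur axes) [0.01 0.03 0.01] turn [0.04 0.01 0.  ]
after turn [0.01 0.03 0.01]
```

View pics/g.png

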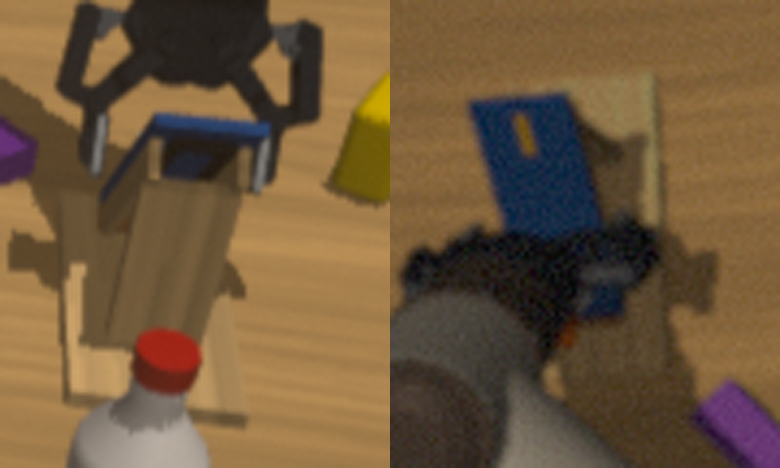

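The fingers straddle the plate, at scene crop (98,140) and (262,160). I'll close on it.

Call:
move_arm(motion=[[45, 0, 0, 0, 0, 0, 0], [45, 0, 0, 0, 0, 0, 0], [45, 0, 0, 0, 0, 0, 0], [45, 0, 0, 0, 0, 0, 0], [45, 0, 0, 0, 0, 0, 0]], squeeze=80)

```text
t: 15.08
eef_pos: [0.4578, 0.3263, 0.0984]
eef_rot: [-0.001, 0.976, 0.012, 0.218]
force: [-4.3, -5.0, 8.3]
gripper_width: 0.68
gripper_force: 84.5
```

Call:
move_arm(motion=[[45, -0.1, 0, -0.22, 0, 0, 0], [45, -0.14, 0, -0.3, 0, 0, 0], [45, -0.14, 0, -0.3, 0, 0, 0], [45, -0.14, 0, -0.3, 0, 0, 0], [45, -0.1, 0, -0.3, 0, 0, 0], [45, 0.1, 0, -0.4, 0, 0, 0], [45, 0.3, 0, -0.6, 0, 0, 0], [45, 0.3, 0, -0.6, 0, 0, 0], [45, 0.3, 0, -0.6, 0, 0, 0], [45, 0, 0, 0, 0, 0, 0]])

```text
t: 15.92
eef_pos: [0.4219, 0.3297, 0.2037]
eef_rot: [-0.006, 0.976, 0.013, 0.217]
force: [-0.1, 1.8, -3.4]
gripper_width: 0.68
gripper_force: 87.4
```

```bash
python3 - <<'E'
from cov import *
# target: cover flat, yaw -1.75, tool leaning D
Rf=Ro.from_euler('z',-1.75,degrees=True).as_matrix()
Rp=Rf@np.diag([1,-1,-1])@Ro.from_euler('y',-D,degrees=True).as_matrix()
col=np.array([.5248,.0187,.092])
p=col+Rf@np.array([-.013,0,.004])-Rp[:,2]*.005
print(p,Rp.round(3));todo(p+[0,0,.12],Rp)
E
```

```text
[0.51391817 0.01903247 0.10053154] [[ 0.906 -0.031 -0.422]
 [-0.028 -1.     0.013]
 [-0.423  0.    -0.906]]
t 15.92 pos [0.4219 0.3297 0.2037] q6 [ 1.08  0.15 -0.76  0.76 -0.56 -0.11] F [-0.1  1.8 -3.4]
yaw of tool y -88.4 shift(units, cur axes) [ 2.78 10.43  0.62] turn [ -0.06 -10.01   0.69]
after turn [ 2.83 10.26 -1.94]
```

Call:
move_arm(motion=[[45, 0.23, 0.87, 0.05, 0, 0, 0], [45, 0.23, 0.87, 0.05, 0, 0, 0], [45, 0.23, 0.87, 0.05, 0, 0, 0], [45, 0.23, 0.87, 0.05, 0, 0, 0], [45, 0.23, 0.87, 0.05, 0, 0, 0], [45, 0.23, 0.87, 0.05, 0, 0, 0], [45, 0.23, 0.87, 0.05, 0, 0, 0], [45, 0.23, 0.87, 0.05, 0, 0, 0], [45, 0.23, 0.87, 0.05, 0, 0, 0], [45, 0.23, 0.87, 0.05, 0, 0, 0], [45, 0.23, 0.87, 0.05, 0, 0, 0], [45, 0.23, 0.87, 0.05, 0, 0, 0], [45, 0, 0, 0, 0, 0, 0]])

```text
t: 17.0
eef_pos: [0.5118, 0.0125, 0.2176]
eef_rot: [-0.001, 0.977, 0.01, 0.214]
force: [-0.4, 0.4, -3.7]
gripper_width: 0.681
gripper_force: 87.5
```

Call:
move_arm(motion=[[45, 0, 0, 0, 0, -0.8, 0.05], [45, 0, 0, 0, 0, -0.8, 0.05], [45, 0, 0, 0, 0, -0.8, 0.05], [45, 0, 0, 0, 0, -0.8, 0.05], [45, 0, 0, 0, 0, -0.8, 0.05], [45, 0, 0, 0, 0, -0.8, 0.05], [45, 0, 0, 0, 0, -0.8, 0.05], [45, 0, 0, 0, 0, -0.8, 0.05], [45, 0, 0, 0, 0, -0.8, 0.05], [45, 0, 0, 0, 0, -0.8, 0.05], [45, 0, 0, 0, 0, -0.8, 0.05], [45, 0, 0, 0, 0, -0.8, 0.05], [45, 0, 0, 0, 0, -0.4, 0.05], [45, 0, 0, 0, 0, 0, 0], [45, 0, 0, 0, 0, 0, 0]])

```text
t: 18.25
eef_pos: [0.5126, 0.0159, 0.2176]
eef_rot: [-0.001, 0.976, -0.015, -0.218]
force: [-0.1, -0.1, -3.8]
gripper_width: 0.678
gripper_force: 87.5
```

```bash
cat >> cov.py <<'E'
Rf=Ro.from_euler('z',-1.75,degrees=True).as_matrix()
Rp=Rf@np.diag([1,-1,-1])@Ro.from_euler('y',-D,degrees=True).as_matrix()
col=np.array([.5248,.0187,.092])
place=col+Rf@np.array([-.013,0,.004])-Rp[:,2]*.005
E
python3 - <<'E'
from cov import *
import cv2
from cell import snapshot
todo(place+[0,0,.12],Rp)
for n in('scene','top'):
    L=[snapshot(n) for _ in range(3)];s=dict(L[0]);s['image']=np.mean([l['image'] for l in L],0).round().astype(np.uint8);np.savez(f'{n}2.npz',**s)
S=np.load('scene2.npz')['image'];T=np.load('top2.npz')['image']
cv2.imwrite('pics/h.png',np.hstack([cv2.resize(S[130:290,230:360,::-1],(400,492),interpolation=cv2.INTER_CUBIC),cv2.resize(T[160:283,210:310,::-1],(400,492),interpolation=cv2.INTER_CUBIC)]))
E
```

```text
t 18.25 pos [0.5126 0.0159 0.2176] q6 [ 0.28  0.44 -0.02 -0.12 -1.53  1.3 ] F [-0.1 -0.1 -3.8]
yaw of tool y -91.7 shift(units, cur axes) [-0.01 -0.1  -0.11] turn [ 0.05  0.03 -0.02]
after turn [-0.   -0.11 -0.1 ]
```

View pics/h.png

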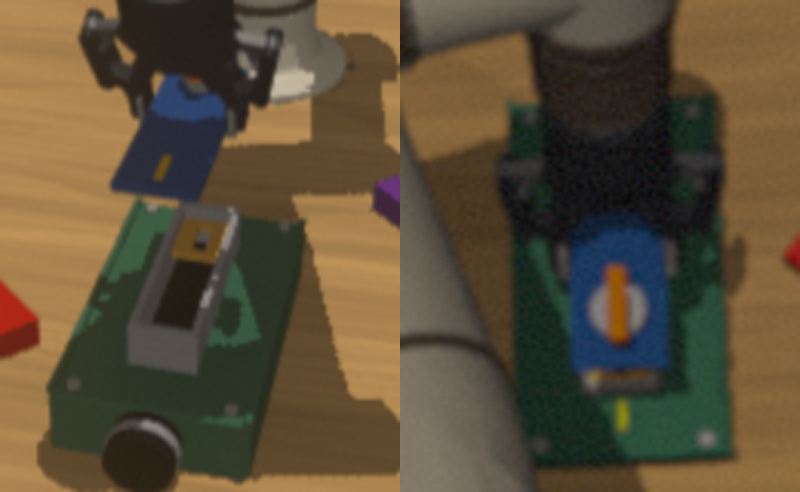

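The last picture shows the cover level above the collar. The knob is near (617,305) in the top half, the plate's near edge is at (572,375)–(668,370), and the far corners are at scene crop (112,187) and (200,200). Next I'll measure its offset and tilt numerically.

```bash
cat > m4.py <<'E'
from h import *
from m import comp
import sys
zu=float(sys.argv[1]);T=dict(np.load('top2.npz'));S=dict(np.load('scene2.npz'))
c,r,a=comp(T,(4,170,110),(16,255,255),250,210,282,255,8)
w=np.array([onz(T,*p,zu+.046)[:2] for p in c],np.float32);print('knob',cv2.minAreaRect(w),)
c,r,a=comp(T,(100,120,30),(125,255,255),245,210,285,262,8)
w=np.array([onz(T,*p,zu+.008)[:2] for p in c])
sel=w[(w[:,0]<np.percentile(w[:,0],45))]
for side,f in(('y+',lambda q:q[:,1].max()),('y-',lambda q:q[:,1].min())):
    for lo in(.445,.455,.465): 
        q=w[(w[:,0]>lo)&(w[:,0]<lo+.01)]
        if len(q):print(side,lo,round(float(f(q)),4),end='; ')
print('\nnear x min',np.percentile(w[:,0],[0,2,5]).round(4))
c,r,a=comp(S,(100,60,20),(130,255,255),255,140,320,205,8)
w=np.array([onz(S,*p,zu+.008)[:2] for p in c]);print('far x',np.percentile(w[:,0],[95,98,100]).round(4));q=w[(w[:,0]>.575)&(w[:,0]<.6)];print('scene y',q[:,1].min(),q[:,1].max())
p=np.array([onz(S,266.2,190.4,zu)[:2],onz(S,294.8,194.8,zu)[:2]]);print(p)
E
sed -i 's/^c,r,a=/if __name__=="__main__":\n  pass\nif 0:pass\nc,r,a=/' m.py; python3 - <<'E'
# keep only the helper part of m.py
s=open('m.py').read();open('m.py','w').write(s.split('def rep')[0])
E
python3 m4.py 0.209; python3 -c "
from cov import *
print(col+Rf@np.array([-.09,0,0]),col+Rf@np.array([.09,0,0]),col+Rf@np.array([-.055,0,0]))"
```

```text
knob ((0.4697153568267822, 0.016019050031900406), (0.010011956095695496, 0.043929774314165115), 87.82137298583984)
y+ 0.445 0.0487; y+ 0.455 0.0476; y+ 0.465 0.0464; y- 0.445 -0.0145; y- 0.455 -0.0151; y- 0.465 -0.0153; 
near x min [0.433  0.4337 0.4347]
far x [0.6302 0.6319 0.6327]
scene y -0.010278912192799416 0.046405473200599304
[[ 0.61590181 -0.01501817]
 [ 0.61986389  0.04542309]]
[0.43484198 0.02144847 0.092     ] [0.61475802 0.01595153 0.092     ] [0.46982565 0.02037962 0.092     ]
```

```bash
python3 - <<'E'
from h import *
T=dict(np.load('top1.npz'))
im=cv2.resize(T['image'][190:262,245:285],None,fx=8,fy=8,interpolation=cv2.INTER_CUBIC)
hsv=cv2.cvtColor(im,cv2.COLOR_RGB2HSV);f=lambda p:(np.asarray(p)+.5)/8-.5+[245,190]
dark=cv2.inRange(hsv,(0,0,0),(179,255,60))
for c in cv2.findContours(dark,0,2)[0]:
    if cv2.contourArea(c)>300:
        r=cv2.minAreaRect(c);c=f(c[:,0]);
        for z in(.092,.076):
            w=np.array([onz(T,*p,z)[:2] for p in c],np.float32);print('dark',z,cv2.minAreaRect(w))
g=cv2.inRange(hsv,(0,0,85),(179,75,255))
c=max(cv2.findContours(g,0,2)[0],key=cv2.contourArea)
w=np.array([onz(T,*p,.092)[:2] for p in f(c[:,0])],np.float32);print('collar',cv2.minAreaRect(w),w.min(0),w.max(0))
E
```

```text
dark 0.092 ((0.4683205187320709, 0.02050161175429821), (0.005352156236767769, 0.030006973072886467), 88.22444915771484)
dark 0.076 ((0.47079265117645264, 0.020847126841545105), (0.005413995124399662, 0.030353687703609467), 88.22444152832031)
dark 0.092 ((0.5482902526855469, 0.018674487248063087), (0.0359080545604229, 0.10663009434938431), 88.47807312011719)
dark 0.076 ((0.5516862869262695, 0.018998898565769196), (0.0363229475915432, 0.10786207765340805), 88.47807312011719)
collar ((0.5259361267089844, 0.01973813772201538), (0.05675007775425911, 0.17384245991706848), 87.93143463134766) [ 0.4386305  -0.01144696] [0.6129552  0.05063851]
```

Call:
move_arm(motion=[[45, 0.03, -0.16, 0, 0, 0, 0], [45, 0.25, 0, 0.54, 0, 0, 0], [45, 0.25, 0, 0.54, 0, 0, 0], [45, 0.25, 0, 0.54, 0, 0, 0], [45, 0.25, 0, 0.54, 0, 0, 0], [45, 0.25, 0, 0.54, 0, 0, 0], [45, 0, 0, 0, 0, 0, 0], [45, 0, 0, 0, 0, 0, 0]])

```text
t: 19.22
eef_pos: [0.5132, 0.0204, 0.1294]
eef_rot: [-0.001, 0.976, -0.015, -0.218]
force: [0.9, -0.8, -3.4]
gripper_width: 0.68
gripper_force: 87.4
```

```bash
python3 - <<'E'
from cov import *
from cell import snapshot
todo([.5136,.0207,.1006],Rp)
for n in('scene','top'):
    L=[snapshot(n) for _ in range(4)];s=dict(L[0]);s['image']=np.mean([l['image'] for l in L],0).round().astype(np.uint8);np.savez(f'{n}2.npz',**s)
E
python3 m4.py 0.118
```

```text
t 19.22 pos [0.5132 0.0204 0.1294] q6 [ 0.28  0.53 -0.11 -0.13 -1.35  1.31] F [ 0.9 -0.8 -3.4]
yaw of tool y -91.7 shift(units, cur axes) [ 0.42 -0.01  0.87] turn [ 0.05  0.03 -0.  ]
after turn [ 0.42 -0.01  0.87]
knob ((0.4716103971004486, 0.020595235750079155), (0.010071533732116222, 0.04398280009627342), 87.37992858886719)
y+ 0.445 0.0532; y+ 0.455 0.0529; y+ 0.465 0.0509; y- 0.445 -0.0105; y- 0.455 -0.0105; y- 0.465 -0.0104; 
near x min [0.4353 0.4358 0.4362]
far x [0.5369 0.5407 0.5434]Traceback (most recent call last):
  File "m4.py", line 16, in <module>
    w=np.array([onz(S,*p,zu+.008)[:2] for p in c]);print('far x',np.percentile(w[:,0],[95,98,100]).round(4));q=w[(w[:,0]>.575)&(w[:,0]<.6)];print('scene y',q[:,1].min(),q[:,1].max())
                                                                                                                                                            ~~~~~~~~~~^^
    return umr_minimum(a, axis, None, out, keepdims, initial, where)
ValueError: zero-size array to reduction operation minimum which has no identity
```

Call:
move_arm(motion=[[45, 0.09, 0, 0.2, 0, 0, 0], [45, 0.1, 0, 0.2, 0, 0, 0], [45, 0.09, 0, 0.2, 0, 0, 0], [45, 0.04, 0, 0.1, 0, 0, 0], [45, 0.04, 0, 0.09, 0, 0, 0], [45, 0, 0, 0, 0, 0, 0]])

```text
t: 20.12
eef_pos: [0.5128, 0.0202, 0.1027]
eef_rot: [-0.001, 0.976, -0.015, -0.218]
force: [-0.2, 0.2, -5.0]
gripper_width: 0.68
gripper_force: 87.5
```

```bash
python3 -c "
from cov import *
todo([.5136,.0207,.1006],Rp)"
```

```text
t 20.12 pos [0.5128 0.0202 0.1027] q6 [ 0.28  0.56 -0.14 -0.13 -1.3   1.32] F [-0.2  0.2 -5. ]
yaw of tool y -91.7 shift(units, cur axes) [ 0.05 -0.02  0.05] turn [ 0.04  0.03 -0.01]
after turn [ 0.05 -0.02  0.05]
```

Call:
move_arm(motion=[[45, 0.02, 0, 0.045, 0, 0, 0], [45, 0.02, 0, 0.045, 0, 0, 0], [45, 0, 0, 0, 0, 0, 0]])

```text
t: 20.37
eef_pos: [0.5134, 0.0203, 0.1013]
eef_rot: [-0.002, 0.976, -0.015, -0.217]
force: [0.2, 0.0, -1.6]
gripper_width: 0.679
gripper_force: 87.7
```

Call:
move_arm(motion=[[45, 0.02, 0, 0.045, 0, 0, 0], [45, 0, 0, 0, 0, 0, 0]])

```text
t: 20.53
eef_pos: [0.5135, 0.0203, 0.1012]
eef_rot: [-0.002, 0.976, -0.014, -0.217]
force: [-1.9, 0.1, 6.3]
gripper_width: 0.679
gripper_force: 88.5
```

Call:
move_arm(motion=[[85, 0, 0, 0, 0, 0, 0], [85, 0, 0, 0, 0, 0, 0], [85, 0, 0, 0, 0, 0, 0], [85, 0, 0, -0.4, 0, 0, 0], [85, 0, 0, -0.9, 0, 0, 0], [85, 0, 0, -0.9, 0, 0, 0], [85, 0, 0, -0.9, 0, 0, 0], [85, 0, 0, -0.9, 0, 0, 0], [85, 0, 0, 0, 0, 0, 0]])

```text
t: 21.28
eef_pos: [0.5679, 0.0189, 0.2127]
eef_rot: [-0.002, 0.977, -0.014, -0.212]
force: [-0.1, -0.0, 1.9]
gripper_width: 0.998
gripper_force: 0.0
```

```bash
cat > m5.py <<'E'
from cov import *
from m import comp
from cell import snapshot
for n in('scene','top'):
    L=[snapshot(n) for _ in range(4)];s=dict(L[0]);s['image']=np.mean([l['image'] for l in L],0).round().astype(np.uint8);np.savez(f'{n}3.npz',**s)
T=dict(np.load('top3.npz'));S=dict(np.load('scene3.npz'))
def blk(n,s,lo,hi,box,zs):
    c,r,a=comp(s,lo,hi,*box,8)
    for z in zs:
        w=np.array([onz(s,*p,z)[:2] for p in c],np.float32);print(n,z,[np.round(v,4) for v in cv2.minAreaRect(w)])
    return c
blk('knob',T,(4,170,110),(16,255,255),(245,225,285,270),(.138,.126))
blk('coverT',T,(100,120,30),(125,255,255),(240,180,295,275),(.1,))
blk('coverS',S,(100,60,20),(130,255,255),(255,180,340,270),(.1,))
a=cv2.resize(S['image'][180:280,240:340,::-1],(400,400),interpolation=cv2.INTER_CUBIC);b=cv2.resize(T['image'][175:275,215:315,::-1],(400,400),interpolation=cv2.INTER_CUBIC)
cv2.imwrite('pics/fin.png',np.hstack([a,b]))
E
python3 m5.py
```

```text
knob 0.138 [array([0.4705, 0.02  ]), array([0.0093, 0.0441]), np.float64(88.4597)]
knob 0.126 [array([0.4724, 0.0203]), array([0.0094, 0.0445]), np.float64(88.4597)]
coverT 0.1 [array([0.5271, 0.0194]), array([0.0632, 0.1853]), np.float64(88.283)]
coverS 0.1 [array([0.5386, 0.0222]), array([0.061 , 0.1859]), np.float64(88.2956)]
```

View pics/fin.png

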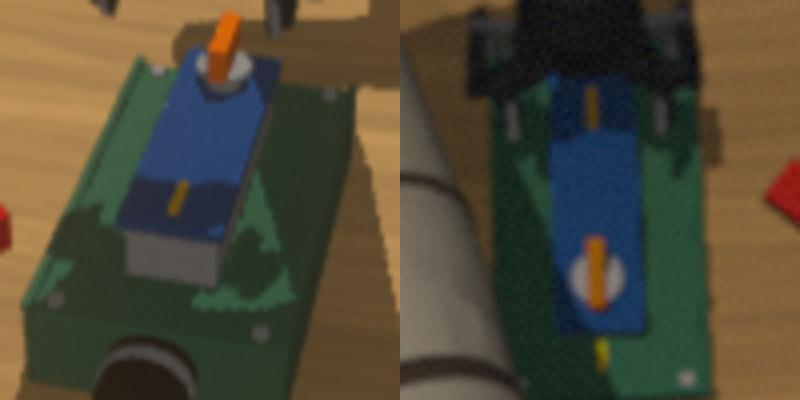

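The last picture shows the cover flat on the collar with no rim visible, and the knob over the receptacle at (597,272) in the top half. Next I'll go to the knob.

```bash
python3 -c "
from p import *
todo([.4705,.0200,.190],down(-91.6))"
```

```text
t 21.68 pos [0.5634 0.0191 0.207 ] q6 [ 0.26  0.53  0.1  -0.12 -1.57  1.31] F [-0.5 -0.3  0. ]
yaw of tool y -91.7 shift(units, cur axes) [-2.56  0.06  1.83] turn [ 0.04  5.04 -0.03]
after turn [-3.09  0.06  0.57]
```

Call:
move_arm(motion=[[45, 0, 0, 0, 0, 0.84, 0], [45, 0, 0, 0, 0, 0.84, 0], [45, 0, 0, 0, 0, 0.84, 0], [45, 0, 0, 0, 0, 0.84, 0], [45, 0, 0, 0, 0, 0.84, 0], [45, 0, 0, 0, 0, 0.84, 0], [45, -0.62, 0, 0.1, 0, 0, 0], [45, -0.62, 0, 0.1, 0, 0, 0], [45, -0.62, 0, 0.1, 0, 0, 0], [45, -0.62, 0.06, 0.1, 0, 0, 0], [45, -0.62, 0, 0.1, 0, 0, 0], [45, 0, 0, 0, 0, 0, 0], [45, 0, 0, 0, 0, 0, 0], [45, 0, 0, 0, 0, 0, 0]])

```text
t: 22.85
eef_pos: [0.4715, 0.0201, 0.193]
eef_rot: [0.002, 1.0, -0.015, 0.002]
force: [0.6, 0.8, -0.1]
gripper_width: 0.527
gripper_force: 0.0
```

```bash
python3 -c "
from p import *
todo([.4705,.0200,.141],down(-91.6))"
```

```text
t 22.85 pos [0.4715 0.0201 0.193 ] q6 [ 0.39  0.18 -0.45  0.01 -0.94  1.15] F [ 0.6  0.8 -0.1]
yaw of tool y -91.7 shift(units, cur axes) [-0.04  0.    1.73] turn [ 0.04 -0.04 -0.01]
after turn [-0.03  0.01  1.73]
```

Descend and grip the bar.

Call:
move_arm(motion=[[45, -0.03, 0, 0.4, 0.04, -0.04, 0], [45, 0, 0, 0.4, 0, 0, 0], [45, 0, 0, 0.4, 0, 0, 0], [45, 0, 0, 0.4, 0, 0, 0], [45, 0, 0, 0.12, 0, 0, 0], [30, 0, 0, 0, 0, 0, 0], [5, 0, 0, 0, 0, 0, 0], [5, 0, 0, 0, 0, 0, 0], [5, 0, 0, 0, 0, 0, 0], [5, 0, 0, 0, 0, 0, 0], [5, 0, 0, 0, 0, 0, 0]], squeeze=60)

```text
t: 23.77
eef_pos: [0.4709, 0.0202, 0.1418]
eef_rot: [-0.0, 1.0, -0.015, 0.001]
force: [2.5, -0.0, 1.3]
gripper_width: 0.128
gripper_force: 62.9
```

Call:
move_arm(motion=[[5, 0, 0, 0.1, 0, 0, 0], [5, 0, 0, 0.1, 0, 0, 0], [5, 0, 0, 0.07, 0, 0, 0], [5, 0, 0, 0, 0, 0, 0], [5, 0, 0, 0, 0, 0, 0]])

```text
t: 24.18
eef_pos: [0.4709, 0.0202, 0.1343]
eef_rot: [-0.0, 1.0, -0.014, 0.0]
force: [-0.7, 1.1, 10.1]
gripper_width: 0.123
gripper_force: 64.3
```

Call:
move_arm(motion=[[5, 0, 0, 0.03, 0, 0, 0], [5, 0, 0, 0, 0, 0, 0], [5, 0, 0, 0, 0, 0, 0.7], [5, 0, 0, 0, 0, 0, 0.7], [5, 0, 0, 0, 0, 0, 0.7], [5, 0, 0, 0, 0, 0, 0.7]])

```text
t: 24.68
eef_pos: [0.4711, 0.021, 0.1337]
eef_rot: [-0.001, 0.99, -0.138, 0.001]
force: [-2.7, 4.7, 11.3]
gripper_width: 0.123
gripper_force: 64.3
```

Call:
move_arm(motion=[[5, 0, 0, 0, 0, 0, 0.8], [5, 0, 0, 0, 0, 0, 0.8], [5, 0, 0, 0, 0, 0, 0.8], [5, 0, 0, 0, 0, 0, 0.8], [5, 0, 0, 0, 0, 0, 0.8], [5, 0, 0, 0, 0, 0, 0.8], [5, 0, 0, 0, 0, 0, 0.8], [5, 0, 0, 0, 0, 0, 0.8], [5, 0, 0, 0, 0, 0, 0]])

```text
t: 25.43
eef_pos: [0.4722, 0.0224, 0.134]
eef_rot: [-0.003, 0.914, -0.405, 0.001]
force: [-1.9, 8.7, 10.3]
gripper_width: 0.122
gripper_force: 64.3
```

Call:
move_arm(motion=[[5, 0, -0.05, 0, 0, 0, 0.75], [5, 0, 0, 0, 0, 0, 0.75], [5, 0, 0, 0, 0, 0, 0.75], [5, 0, 0, 0, 0, 0, 0.75], [5, 0, 0, 0, 0, 0, 0.75], [5, 0, 0, 0, 0, 0, 0.75], [5, 0, 0, 0, 0, 0, 0.75], [5, 0, 0, 0, 0, 0, 0.75], [5, 0, 0, 0, 0, 0, 0.75], [5, 0, 0, 0, 0, 0, 0.75], [5, 0, 0, 0, 0, 0, 0.75], [5, 0, 0, 0, 0, 0, 0.6], [5, 0, 0, 0, 0, 0, 0], [5, 0, 0, 0, 0, 0, 0]])

```text
t: 26.6
eef_pos: [0.4748, 0.0233, 0.1345]
eef_rot: [0.004, -0.696, 0.718, -0.001]
force: [0.6, 6.6, 9.0]
gripper_width: 0.123
gripper_force: 64.2
```

```bash
python3 -c "
from p import *
todo([.4705,.0200,.141],down(178.4));print(get_obs()['wrist_torque'])"
```

```text
t 26.6 pos [0.4748 0.0233 0.1345] q6 [ 0.39  0.26 -0.52 -0.   -0.78 -0.42] F [0.6 6.6 9. ]
yaw of tool y 178.2 shift(units, cur axes) [ 0.11  0.14 -0.22] turn [-0.09  0.05 -0.04]
after turn [ 0.11  0.14 -0.22]
[ 1.90039457 -0.16274023  0.13617432]
```

Call:
move_arm(motion=[[20, 0, 0, -0.06, 0, 0, 0], [40, 0, 0, -0.06, 0, 0, 0], [40, 0, 0, 0, 0, 0, 0], [40, 0, 0, 0, 0, 0, 0], [40, 0, 0, -0.5, 0, 0, 0], [40, 0, 0, -0.8, 0, 0, 0], [40, 0, 0, -0.8, 0, 0, 0], [40, 0.8, 0, -0.8, 0, 0, 0], [40, 0.8, 0, -0.8, 0, 0, 0], [40, 0.9, 0, 0, 0, 0, 0], [40, 0.9, 0, 0, 0, 0, 0], [40, 0.9, 0, 0, 0, 0, 0], [40, 0.9, 0, 0, 0, 0, 0], [40, 0.9, 0, 0, 0, 0, 0], [40, 0.9, 0, 0, 0, 0, 0], [40, 0.9, 0, 0, 0, 0, 0], [40, 0, 0, 0, 0, 0, 0]])

```text
t: 28.02
eef_pos: [0.4624, -0.2192, 0.2456]
eef_rot: [-0.001, -0.693, 0.721, 0.001]
force: [0.4, -0.2, -0.1]
gripper_width: 0.474
gripper_force: 0.0
```

```bash
python3 m5.py; python3 - <<'E'
from h import *
from m import comp
T=dict(np.load('top3.npz'));S=dict(np.load('scene3.npz'))
# knob in both views: centroid of mask -> compare with push 2.5 mm expectation
a=comp(T,(4,150,100),(18,255,255),240,220,290,275,8)[0];b=comp(S,(4,150,80),(18,255,255),285,170,325,215,8)[0]
print('T box',a.min(0),a.max(0),'S box',b.min(0),b.max(0))
for z in(.133,.1355,.138):
    for dx in(0,.004):
        P=[(.471+dx+sx*.006,.0205+sy*.023,z) for sx in(-1,1) for sy in(-1,1)];q=np.array([proj(S,p) for p in P]);print(z,dx,'S top',q.min(0).round(1),q.max(0).round(1))
E
```

```text
knob 0.138 [array([0.4698, 0.0181]), array([0.043 , 0.0104]), np.float64(88.368)]
knob 0.126 [array([0.4717, 0.0183]), array([0.0433, 0.0105]), np.float64(88.368)]
coverT 0.1 [array([0.5253, 0.0175]), array([0.0602, 0.1821]), np.float64(88.3687)]
coverS 0.1 [array([0.5398, 0.0203]), array([0.0612, 0.1828]), np.float64(88.7348)]
T box [256.1875 240.8125] [272.9375 245.6875] S box [284.5625 184.9375] [304.9375 197.6875]
0.133 0 S top [285.5 184.6] [305.1 189.2]
0.133 0.004 S top [285.2 185.4] [304.8 190.1]
0.1355 0 S top [285.5 183.7] [305.1 188.4]
0.1355 0.004 S top [285.2 184.5] [304.8 189.2]
0.138 0 S top [285.5 182.8] [305.1 187.5]
0.138 0.004 S top [285.2 183.7] [304.9 188.4]
```

```bash
python3 - <<'E'
from h import *
S=dict(np.load('scene3.npz'));old=cv2.resize(cv2.imread('pics/fin.png')[:,:400,::-1],(100,100),interpolation=cv2.INTER_AREA);new=S['image'][180:280,240:340]
def m(im):
    im=cv2.resize(im,None,fx=8,fy=8,interpolation=cv2.INTER_CUBIC)
    k=cv2.inRange(cv2.cvtColor(im,cv2.COLOR_RGB2HSV),(4,150,80),(18,255,255));k[240:]=0
    c=max(cv2.findContours(k,0,2)[0],key=cv2.contourArea)[:,0];M=cv2.moments(c)
    f=lambda p:(np.array(p)+.5)/8-.5+[240,180]
    return f(c.min(0)),f(c.max(0)),f([M['m10']/M['m00'],M['m01']/M['m00']])
def pred(x,y,zu,turned,push):
    a,b=(.006,.023) if turned else (.023,.006)
    P=np.float32([proj(S,(x+sx*a,y+sy*b,zu+h-push)) for sx in(-1,1) for sy in(-1,1) for h in(.022,.046)])
    h=cv2.convexHull(P);M=cv2.moments(h);return P.min(0),P.max(0),np.array([M['m10']/M['m00'],M['m01']/M['m00']])
R=lambda t:[v.round(1).tolist() for v in t]
print('old',R(m(old)),R(pred(.4708,.0202,.092,0,0)));print('new',R(m(new)))
for p in(0,.0025,.006,.009):print(p,R(pred(.470,.0185,.092,1,p)))
E
```

```text
old [[284.8, 184.9], [304.9, 197.6], [294.7, 191.2]] [[290.79998779296875, 180.0], [299.29998779296875, 198.8000030517578], [295.0, 189.4]]
new [[284.9, 184.9], [304.9, 197.7], [294.7, 191.3]]
0 [[284.70001220703125, 182.5], [304.3999938964844, 195.5], [294.5, 189.0]]
0.0025 [[284.70001220703125, 183.39999389648438], [304.3999938964844, 196.39999389648438], [294.5, 189.9]]
0.006 [[284.70001220703125, 184.60000610351562], [304.29998779296875, 197.60000610351562], [294.4, 191.1]]
0.009 [[284.70001220703125, 185.60000610351562], [304.29998779296875, 198.60000610351562], [294.4, 192.1]]
```

```bash
python3 - <<'E'
from h import *
from m import comp
S=dict(np.load('scene3.npz'))
c=comp(S,(100,60,20),(130,255,255),255,180,340,270,8)[0]
from scipy.spatial.transform import Rotation as Ro
R=Ro.from_euler('z',-1.7,degrees=True).as_matrix();t=np.array([.5253,.0185,.092])
P=np.array([proj(S,R@np.array([sx*.09,sy*.03,z])+t) for sx in(-1,1) for sy in(-1,1) for z in(0,.008)])
print('cover pred',P.min(0).round(1),P.max(0).round(1),'meas',c.min(0).round(1),c.max(0).round(1))
h=cv2.convexHull(P.astype(np.float32));g=cv2.convexHull(c.astype(np.float32))
for k in(h,g):M=cv2.moments(k);print(M['m10']/M['m00'],M['m01']/M['m00'])
# collar/duct reference: hull of green
c=comp(S,(55,60,15),(95,255,200),235,180,345,290,8)[0]
P=np.array([proj(S,R@np.array([sx*.13,sy*.075,z])+[.525,.019,0]) for sx in(-1,1) for sy in(-1,1) for z in(0,.056)])
print('duct',P.min(0).round(1),P.max(0).round(1),'meas',c.min(0).round(1),c.max(0).round(1))
E
```

```text
cover pred [267.7 189.1] [309.5 238.6] meas [268.3 194.4] [308.3 240.1]
289.15869431841946 214.12140072029868
288.7882358710289 217.26013726554754
duct [244.1 192.9] [328.6 284.8] meas [245.8 195.3] [327.8 268.9]
```

The same scene-view offset (about +1.4 px) on the cover edge puts the stud 2–3 mm in, which is its locked position. The bar lies across and the cover is centred, so I'm handing the job in.

```bash
python3 -c "
from cell import finish_job
print(finish_job())"
```

```text
the job is handed in; nothing more can be done
None
```

I handed the job in at about 28 s of the 61 s: the offcut is in the tray, and the cover is on the hatch with its stud turned 90° and, by my measurement from the images, sprung back into its lock; the hand-in gave no verdict.

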